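# Clear the spindle drive and press the keyed arbor home

### The job

First clear both wooden offcuts off the blue spindle drive unit into the grey bin. Then take the keyed arbor out of its wooden stand, push its shaft into the steel hub, turning it until the key slips into the keyway, and keep pushing against the spring inside until the flange is fully home on the hub. Finish while still holding it pressed home with the gripper (the locking pin is put in by someone else), and leave the glue bottle, sanding sleeve and wrench where they are.

Things in the scene. Friction and masses are not known exactly. Their poses are not given: they have to be found in the camera images.
- drive_unit: Fixed blue housing bolted to the bench, cannot move. Origin at bench level under the hub axis. Its flat deck is 60 mm above the bench, 140 mm wide along its x, and runs from -60 to +180 mm along its y (a 160 x 260 mm steel foot, 10 mm thick, below). The hub stands on the deck above the origin; both offcuts lie on the unit.
- hub_mouth (a point): Centre of the bore at the flat top face of the fixed steel hub (60 mm diameter, top face 25 mm above the deck, 85 above the bench; it cannot turn). z is up along the bore; x points from the axis to the keyway, also shown by a yellow mark. Bore 22 mm in diameter, over 50 mm deep; keyway 8.5 mm wide, open at the top, its outer wall 16 mm from the axis.
- ejector (a joint): Spring ejector inside the bore: 0 m at rest, grows as it is pushed down, 0.010 with the arbor home. The shaft's end meets it 35 mm below the hub face (flange 10 mm from home); it pushes back with 7 N there and 13 N at home, and lifts the arbor again if that is let go.
- arbor_head (a point): Centre of the square aluminium head of the loose keyed arbor (0.35 kg +-20 percent, standing upright in the stand): head 24 x 24 mm, 36 mm tall, sides along the arbor's x and y. z points up the arbor, x towards the key; yellow marks on the head's top and the flange show the key side. Below the head is a flange, 44 mm in diameter, 8 mm thick, underside 26 mm below this point.
- arbor_seat (a point): Centre of the flange's underside (it comes to rest on the hub face), axes as arbor_head. Below it: a 20 mm round shaft 45 mm long, its last 7 mm tapered to 13 mm, with a brass key 6 mm wide that reaches 14 mm from the axis, from 5 to 30 mm below the flange: 15 mm of plain shaft enters the bore before the key meets the hub face.
- stand: Fixed wooden block 90 x 90 x 62 mm with a 32 mm plain vertical hole in which the arbor stands upright, its flange resting on the top. Origin at the centre of its underside, on the bench.
- lap_offcut_mid (a point): Grip point (half-way up, near the centre of mass) of a pale pine offcut, 70 x 34 x 28 mm, lying flat across the hub's mouth. Its long side is along its x; the 34 mm to grip is along y; from 21 mm on the +x side of this point a 20 mm long end is only 14 mm thick (half-lap). Underside 14 mm below this point, the full-height part runs from -29 to +21 mm along x. 45 g.
- block_offcut_mid (a point): Centre of a plywood offcut block 56 x 40 x 30 mm (x, y, z), lying flat on the deck of the drive unit beside the hub, with a black pencil line across. 50 g.
- bin_in (a point): Centre of the inner floor (5 mm above the bench) of the fixed grey open-topped bin, outside 200 mm along x, 160 mm along y, 100 mm tall, walls 5 mm.
- lap_offcut: The half-lap offcut; origin on its underside, 14 mm below and 6 mm to the +x side of lap_offcut_mid.
- block_offcut: The plywood offcut; origin at the centre of its underside.
- arbor: The keyed arbor; origin and axes as arbor_seat.
- glue: Bystander: white glue bottle with orange cap, 52 mm in diameter, 130 mm tall, standing; origin at the centre of its base. Leave alone.
- sleeve: Bystander: rust-red sanding sleeve, a tube 50 mm in diameter, 90 mm tall, standing; origin at the centre of its base. Leave alone.
- wrench: Bystander: steel wrench lying on the bench. Leave alone.
There are look-alikes about, which are no part of the job. What is shaped like the arbor but purple or turquoise is not meant.

How it is judged:
By the outcome, as a careful person would: the job done as asked, in the order asked, and still so for the second after the job is handed in, while the arm keeps its last pose, push and grip.
It also fails if it takes over 64 s, if anything falls off the work surface, if the arm or the gripper's body presses on something with over 40 N, if the wrist force passes 120 N, or if a joint passes its speed limit or range.

### The arm

A 6-joint arm with a two-finger parallel gripper is mounted at the origin on the work surface. World frame = base frame: x ahead of the robot, y to its left, z up, the work surface at z = 0. Lengths are in m, angles in rad, forces in N, time in s.
With the tool pointing down it reaches from about 0.25 to 0.725 m from the base axis. Payload 4 kg.
Tool frame: the origin (TCP) lies at the very end of the fingers, on their centre line; the grasp point (between the pads) lies 19 mm behind it (bot.pinch_z is the distance from the TCP to the grasp point, in m); z points along the fingers, x is the direction in which the jaws open and shut, and the axes are right-handed (so a half turn about z gives the same grasp; the last joint's range is limited). The gripper opens to 85 mm and grips with 20 to 120 N. Pads are 22 mm wide; open, the fingers measure 114 mm over their backs; the gripper's body (76 mm by 85 mm) begins 54 mm behind the grasp point. The pads swing forward as they close: fully open they stand 13 mm farther back than shut.
Start: joints at [-1.166, 0.241, 0.005, 1.335, 0, 1.571], TCP at [0.197, -0.46, 0.231] pointing down, gripper open.
Joint ranges: [-2.72, 2.72], [-1.05, 1.87], [-1.09, 1.28], [-1.99, 2.15], [-1.42, 1.44], [-3.14, 3.14]. Speed limits (rad/s): [2.79, 2.79, 3.14, 3.14, 3.14, 3.14].

### API

Orientations are given as a unit quaternion [x, y, z, w].
In Python, from workcell import bot gives the robot as it stands. The module is installed in compiled form; this text tells all that it offers.
- The arm moves only by the shell command python3 -m inch 'ROWS'. ROWS is JSON, a list of rows, each a list of 7 numbers: the shift along the tool's x, y, z scaled (see below), then the turn, a rotation vector about the tool's x, y, z scaled (see below), then the gripper command: -1 is fully open, 1 is shut, values between are in proportion. In form: [[x, y, z, wx, wy, wz, gripper], ...]. A call has exactly 8 rows; each row shifts and turns the commanded pose from where the row before left it, along the tool's axes as they then stand; what a row does not reach is not made up. The controller multiplies each number of a shift by 2.5 cm and each number of a turn by 180 degrees. A row lasts 1/10 s, in which the tool goes at most 50 mm and 8.59 degrees, less where a joint would pass 70% of its speed; a pose out of reach is approached as far as the arm can. A call with a number of a shift or a turn outside -1 to 1 is refused whole. A call with a gripper value outside its range is refused whole. The fingers move at their own pace and stop on an object; the grip force is fixed at half the most. Time passes only in rows, so rows that do not move let the fingers close, or fill a call up. It gives the time, the measured TCP pose, the force and the opening at its end, in the units of the state.
- bot.get_obs(): the state, without advancing time (a new reading comes with each control period).
- bot.camera(name): name is "side" or "top"; returns (picture, depth): 480x640x3 uint8, blue, green, red; 480x640 float32, m along the optical axis (not along the pixel's ray), 0 where there is no reading.
- bot.get_calibration(name): a dict with "vfov" (degrees; the focal length in pixels is half the picture's height over the tangent of half this angle, whatever the lens; pixels are square), "cx", "cy" (the principal point, pixels), "R" (3x3) and "t" (3): a world point X has camera coordinates R X + t. Camera axes: x right, y down, z forward; pixel columns grow to the right and rows downward; lengths in m; the calibration is good to about 2 mm. A picture is of the moment at which its call begins. get_calibration takes no time and is no camera call.
- bot.job_done(): hands the job in, once; it reports no verdict.
The state is a dict: "clock": time; "joint_pos": joint angles; "joint_vel": joint speeds; "tau": joint torques, N m; "eef_pos": TCP position; "tool_rot": TCP orientation; "ft_force": force on the tool from outside, world axes, zero at the start; "ft_torque": the same for the moment, N m; "grip_width": finger opening in m.
Only numpy, scipy, OpenCV 4.12 (cv2) and the standard library are available. Lean on these libraries where they do the work, as an engineer would, in place of code of your own. Each camera call takes 0.05 s, during which the arm holds its last target.

## Working session

There is one attempt and no reset: what is moved stays moved. The work goes in short steps, Python scripts to look and compute and a shell command to move; the robot and the scene stay as the last step left them, time stands still between calls to the robot, and variables do not carry over. Pictures are saved under pics/ and viewed, and the job is handed in when it is done.

```bash
mkdir -p pics; ls; python3 - <<'E'
from workcell import bot
import cv2,numpy as np
print(bot.get_obs(), bot.pinch_z)
for n in("side","top"):
    p,d=bot.camera(n); cv2.imwrite(f"pics/{n}0.png",p); np.save(f"pics/{n}0.npy",d); print(n,bot.get_calibration(n))
E
```

```text
pics
{'clock': 0.0, 'joint_pos': array([-1.16600284e+00,  2.41401172e-01,  3.77310338e-03,  1.33520619e+00,
       -1.35944082e-06,  1.57081252e+00]), 'joint_vel': array([ 0.00056646,  0.00059927,  0.00016211, -0.00013323, -0.0008092 ,
        0.00078839]), 'tau': array([-5.72723766e-04, -3.72315860e+01,  2.52408779e+01,  1.67822727e-02,
       -2.31376298e-04, -3.64970006e-06]), 'eef_pos': array([ 0.1966735, -0.4590305,  0.2304375]), 'tool_rot': array([ 8.34809145e-01, -5.50538512e-01, -8.51027540e-04, -5.60400203e-04]), 'ft_force': array([-0.37403473, -0.36612814, -0.77669666]), 'ft_torque': array([-0.00086626,  0.01620807,  0.01984479]), 'grip_width': 0.08542618230274696} 0.0187
side {'vfov': 57.78629739767836, 'cx': 317.79738095689254, 'cy': 243.25541884216156, 'R': array([[ 0.99977739,  0.00710096,  0.01986818],
       [ 0.02007676, -0.60973376, -0.79235199],
       [ 0.00648784,  0.79257449, -0.60974059]]), 't': array([-0.60184172,  0.0589779 ,  0.92140399])}
top {'vfov': 52.832778725899864, 'cx': 313.00079035742704, 'cy': 242.98803414895409, 'R': array([[ 2.50802891e-03, -9.99937349e-01, -1.09090862e-02],
       [-9.90006098e-01, -9.44608563e-04, -1.41021393e-01],
       [ 1.41002253e-01,  1.11537476e-02, -9.89946442e-01]]), 't': array([0.00483744, 0.61713508, 1.21300748])}
```

View pics/side0.png

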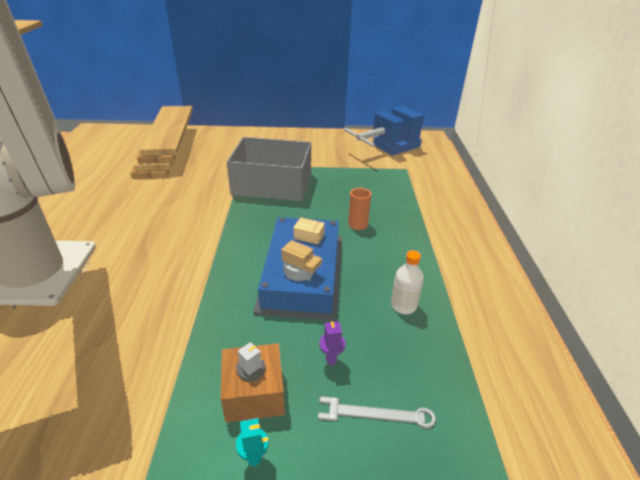

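View pics/top0.png

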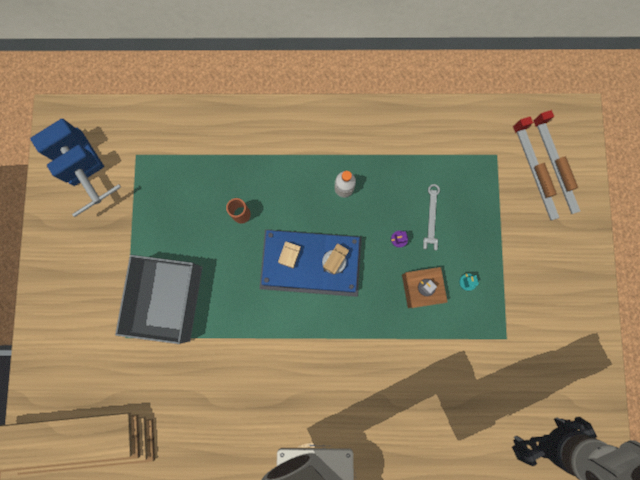

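The side view shows the real arbor, with its grey aluminium head, in the wooden stand near (250,360). The purple one is at (332,342) and the turquoise one at (252,440). From the top, the arbor is at (428,288), purple at (400,239) and turquoise at (470,281). The lap offcut is at (337,260), the block at (289,254) and the bin at (160,300). Next I'll enlarge crops.

```bash
python3 - <<'E'
import cv2,numpy as np
t=cv2.imread("pics/top0.png");s=cv2.imread("pics/side0.png")
def crop(im,x,y,w,h,k,n):
    c=cv2.resize(im[y:y+h,x:x+w],None,fx=k,fy=k,interpolation=cv2.INTER_CUBIC)
    for i in range(0,w,10):
        cv2.line(c,(i*k,0),(i*k,6),(255,255,255),1); cv2.putText(c,str(x+i),(i*k,16),0,.35,(255,255,255),1)
    for i in range(0,h,10):
        cv2.line(c,(0,i*k),(6,i*k),(255,255,255),1); cv2.putText(c,str(y+i),(7,i*k+4),0,.35,(255,255,255),1)
    cv2.imwrite(n,c)
crop(t,255,222,115,80,6,"pics/c1.png")
crop(t,390,225,100,90,6,"pics/c2.png")
crop(s,250,205,100,110,5,"pics/c3.png")
crop(s,210,310,100,120,5,"pics/c4.png")
E
```

```text
(no output)
```

View pics/c1.png

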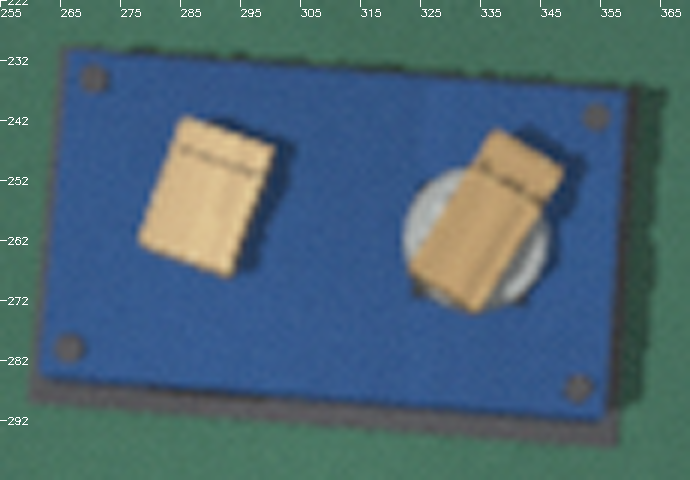

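View pics/c2.png

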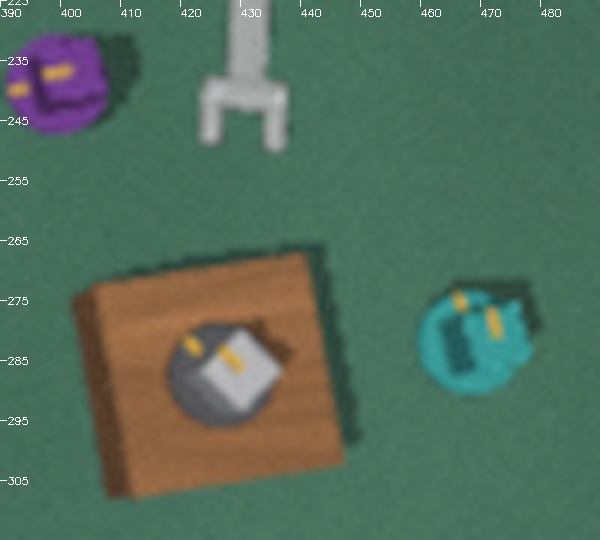

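View pics/c3.png

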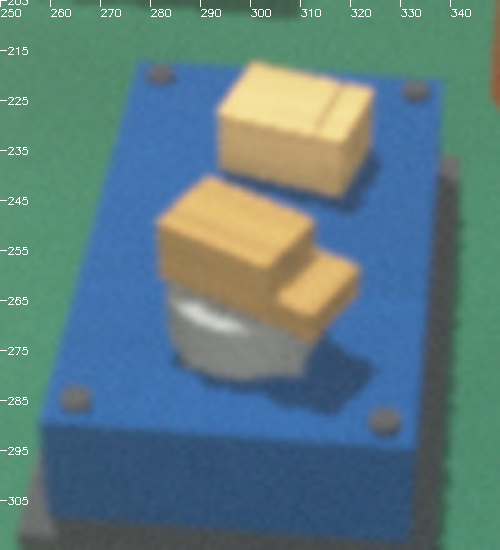

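View pics/c4.png

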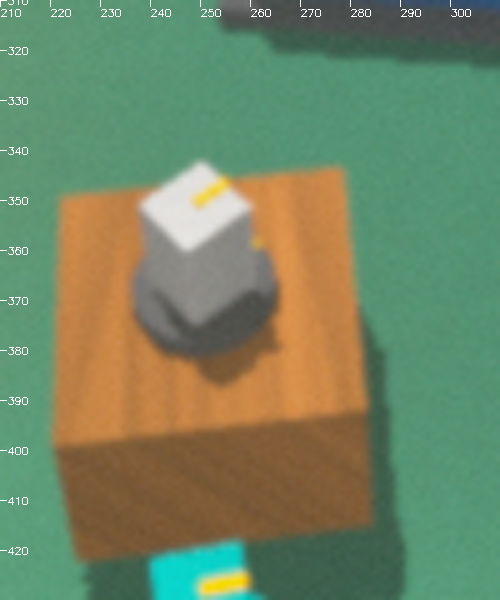

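```bash
cat > h.py <<'E'
import numpy as np
from workcell import bot
def cal(n):
    c=bot.get_calibration(n); f=240/np.tan(np.radians(c["vfov"]/2)); return f,c
def ray(n,p):
    f,c=cal(n); R=np.array(c["R"]);d=R.T@np.array([(p[0]-c["cx"])/f,(p[1]-c["cy"])/f,1]); return -R.T@c["t"],d
def onz(n,p,z):
    o,d=ray(n,p); return o+d*(z-o[2])/d[2]
def tri(pt,ps):
    o1,d1=ray("top",pt);o2,d2=ray("side",ps)
    A=np.stack([d1,-d2],1);s=np.linalg.lstsq(A,o2-o1,rcond=None)[0]
    a=o1+s[0]*d1;b=o2+s[1]*d2; return (a+b)/2,np.linalg.norm(a-b)
def proj(n,X):
    f,c=cal(n);q=np.array(c["R"])@X+c["t"];return np.array([f*q[0]/q[2]+c["cx"],f*q[1]/q[2]+c["cy"]])
def dep(n,p,D):
    f,c=cal(n);z=D[int(round(p[1])),int(round(p[0]))];R=np.array(c["R"])
    return R.T@(np.array([(p[0]-c["cx"])/f,(p[1]-c["cy"])/f,1])*z-c["t"])
def cp(ox,oy,k,L): return [np.array([ox+(x+.5)/k-.5,oy+(y+.5)/k-.5]) for x,y in L]
E
python3 - <<'E'
from h import *
np.set_printoptions(precision=4,suppress=True)
def show(nm,T,S):
    P=[]
    for a,b in zip(T,S):
        X,e=tri(a,b);P.append(X);print(nm,X,"gap",round(e,4))
    P=np.array(P);print(nm,"mean",P.mean(0)); return P
T=lambda L:cp(255,222,6,L); T2=lambda L:cp(390,225,6,L); S=lambda L:cp(250,205,5,L); S4=lambda L:cp(210,310,5,L)
# correspond: top right=-y ; top up=+x ; side right=+x, up=+y
show("lap",T([(410,268),(478,165),(545,205),(475,312)]),S([(208,177),(315,217),(268,267),(160,222)]))
show("block",T([(138,243),(183,117),(276,147),(232,277)]),S([(258,62),(374,88),(340,142),(217,108)]))
show("head",T2([(198,372),(240,330),(282,370),(242,413)]),S4([(200,162),(252,206),(188,250),(138,206)]))
show("deck",T([(38,377),(62,47),(632,88),(610,420)]),S([(140,62),(442,82),(415,447),(42,423)]))
D=np.load("pics/top0.npy");E=np.load("pics/side0.npy")
for n,p in [("lapc",T([(477,237)])[0]),("blk",T([(207,200)])[0]),("head",T2([(245,385)])[0]),("deck",T([(350,250)])[0]),("bin",(165,300)),("mat",(300,170)),("stand",T2([(150,420)])[0])]:
    print(n,dep("top",p,D))
print("flange c",onz("top",T2([(222,374)])[0],.07),"flmark",onz("top",T2([(194,346)])[0],.07))
print("hub c",onz("top",T([(476,238)])[0],.085))
B=[onz("top",p,.1) for p in [(130,256),(199,265),(186,343),(117,335)]]
print(B,np.mean(B,0))
E
```

```text
lap [ 0.5493 -0.0193  0.1113] gap 0.0017
lap [ 0.5911 -0.047   0.1145] gap 0.0018
lap [ 0.5747 -0.0744  0.1123] gap 0.0024
lap [ 0.532  -0.0457  0.1095] gap 0.0007
lap mean [ 0.5618 -0.0466  0.1119]
block [0.563  0.0937 0.0885] gap 0.0009
block [0.6146 0.0754 0.089 ] gap 0.0016
block [0.6012 0.0363 0.0888] gap 0.0033
block [0.5479 0.0543 0.0917] gap 0.0004
block mean [0.5817 0.0649 0.0895]
head [ 0.5004 -0.2629  0.1022] gap 0.0023
head [ 0.5177 -0.28    0.1036] gap 0.0017
head [ 0.5013 -0.2965  0.1041] gap 0.002
head [ 0.4841 -0.28    0.1026] gap 0.0017
head mean [ 0.5009 -0.2799  0.1031]
deck [0.508  0.138  0.0574] gap 0.0011
deck [0.6485 0.1302 0.0554] gap 0.0047
deck [ 0.6304 -0.1148  0.0617] gap 0.0035
deck [ 0.4908 -0.104   0.0595] gap 0.0001
deck mean [0.5694 0.0124 0.0585]
lapc [ 0.5627 -0.0465  0.1125]
blk [0.5803 0.065  0.0911]
head [ 0.496  -0.28    0.1088]
deck [0.5628 0.0058 0.0582]
bin [0.4699 0.3978 0.0046]
mat [0.8259 0.0426 0.0014]
stand [ 0.4837 -0.252   0.0548]
flange c [ 0.5024 -0.2795  0.07  ] flmark [ 0.5141 -0.2682  0.07  ]
hub c [ 0.5652 -0.047   0.085 ]
[array([0.576 , 0.4599, 0.1   ]), array([0.5538, 0.2872, 0.1   ]), array([0.3644, 0.3119, 0.1   ]), array([0.3829, 0.4808, 0.1   ])] [0.4693 0.385  0.1   ]
```

Two-view triangulation agrees with the depth readings:

| Item | Position | Angle or top height |
|---|---|---|
| Lap offcut | mid at about (.565,-.049) | x axis at -34°, top .112 |
| Block | (.582,.065) | x axis at -19° |
| Arbor head | (.501,-.280) | key at about +45° |
| Hub | (.565,-.047) | – |
| Bin | about (.469,.39) | – |

**Look-alikes for the arbor:** purple at top pixel (400,239), turquoise at (470,281), grey aluminium in the stand at (428,288). I choose the grey one, checked in crop c2.

**Look-alikes for the offcuts:** the wooden strips at (140,437) lie on the bench, not on the unit, so they're excluded.

I'll start by rotating the tool towards the lap offcut.

```bash
cat >> h.py <<'E'
from scipy.spatial.transform import Rotation as Ro
def th(q): 
    x=Ro.from_quat(q).apply([1,0,0]); return np.degrees(np.arctan2(x[1],x[0]))
def go(X,theta=None):
    "print shift to TCP target X in tool axes (units of 2.5 cm) and turn about tool z (units 180deg)"
    o=bot.get_obs();R=Ro.from_quat(o["tool_rot"])
    d=R.inv().apply(np.array(X)-o["eef_pos"])/.025
    print("clock %.2f"%o["clock"],"tcp",o["eef_pos"].round(4),"theta %.1f"%th(o["tool_rot"]),"tool z",R.apply([0,0,1]).round(4),"w %.4f"%o["grip_width"],"F",o["ft_force"].round(1))
    print("shift units",d.round(3), "rows>=",np.abs(d).max().round(2))
    if theta is not None:
        a=(theta-th(o["tool_rot"])+180)%360-180; print("turn dtheta %.2f -> wz units %.4f"%(a,-a/180))
    print("joints",o["joint_pos"].round(3))
E
python3 -m inch '[[0,0,0,0,0,-0.047,-1],[0,0,0,0,0,-0.047,-1],[0,0,0,0,0,-0.047,-1],[0,0,0,0,0,-0.047,-1],[0,0,0,0,0,-0.047,-1],[0,0,0,0,0,-0.047,-1],[0,0,0,0,0,-0.047,-1],[0,0,0,0,0,-0.047,-1]]'
python3 - <<'E'
from h import *
go([.5651,-.0488,.2],56.3)
E
```

```text
clock: 0.9
eef_pos: [0.1967, -0.4592, 0.2308]
tool_rot: [1.0, 0.011, -0.0, -0.001]
ft_force: [0.0, 0.1, 0.2]
grip_width: 0.0851
clock 0.90 tcp [ 0.1967 -0.4592  0.2308] theta 1.2 tool z [-5.0e-04  1.2e-03 -1.0e+00] w 0.0851 F [0.  0.1 0.2]
shift units [ 15.082 -16.098   1.241] rows>= 16.1
turn dtheta 55.08 -> wz units -0.3060
joints [-1.166  0.241  0.004  1.335 -0.     0.383]
```

```bash
python3 -m inch '[[0.94,-1,0,0,0,0,-1],[0.94,-1,0,0,0,0,-1],[0.94,-1,0,0,0,0,-1],[0.94,-1,0,0,0,0,-1],[0.94,-1,0,0,0,0,-1],[0.94,-1,0,0,0,0,-1],[0.94,-1,0,0,0,0,-1],[0.94,-1,0,0,0,0,-1]]'
python3 -m inch '[[0.94,-1,0,0,0,0,-1],[0.94,-1,0,0,0,0,-1],[0.94,-1,0,0,0,0,-1],[0.94,-1,0,0,0,0,-1],[0.94,-1,0,0,0,0,-1],[0.94,-1,0,0,0,0,-1],[0.94,-1,0,0,0,0,-1],[0.94,-1,0,0,0,0,-1]]'
python3 -m inch '[[0,0,0.3,0,0,-0.044,-1],[0,0,0.3,0,0,-0.044,-1],[0,0,0.3,0,0,-0.044,-1],[0,0,0.3,0,0,-0.044,-1],[0,0,0.3,0,0,-0.044,-1],[0,0,0.3,0,0,-0.044,-1],[0,0,0.3,0,0,-0.042,-1],[0,0,0,0,0,0,-1]]'
python3 - <<'E'
from h import *
go([.5651,-.0488,.089],56.3)
E
```

```text
clock: 1.7
eef_pos: [0.3824, -0.2554, 0.231]
tool_rot: [1.0, 0.008, -0.0, -0.0]
ft_force: [0.7, -1.4, -0.7]
grip_width: 0.0856
clock: 2.5
eef_pos: [0.5673, -0.0527, 0.2307]
tool_rot: [1.0, 0.008, -0.001, -0.0]
ft_force: [0.4, -0.3, -0.0]
grip_width: 0.0852
clock: 3.3
eef_pos: [0.5656, -0.0538, 0.177]
tool_rot: [0.883, 0.469, -0.002, -0.001]
ft_force: [0.2, 0.1, 0.3]
grip_width: 0.0855
clock 3.30 tcp [ 0.5656 -0.0538  0.177 ] theta 55.9 tool z [-3.7e-03  3.0e-04 -1.0e+00] w 0.0855 F [0.2 0.1 0.3]
shift units [ 0.161 -0.116  3.521] rows>= 3.52
turn dtheta 0.36 -> wz units -0.0020
joints [-0.095  0.405  0.095  1.264 -0.     0.5  ]
```

```bash

python3 -m inch '[[0.16,-0.12,0.5,0,0,0,-1],[0,0,0.5,0,0,0,-1],[0,0,0.5,0,0,0,-1],[0,0,0.5,0,0,0,-1],[0,0,0.5,0,0,0,-1],[0,0,0.5,0,0,0,-1],[0,0,0.5,0,0,0,-1],[0,0,0,0,0,0,-1]]'
python3 - <<'E'
from h import *
import cv2
go([.5651,-.0488,.089],56.3)
p,d=bot.camera("side"); cv2.imwrite("pics/s1.png",cv2.resize(p[150:350,200:420],None,fx=3,fy=3))
E
```

```text
clock: 4.1
eef_pos: [0.5649, -0.0488, 0.0889]
tool_rot: [0.883, 0.469, -0.002, -0.001]
ft_force: [-0.5, 0.8, 0.1]
grip_width: 0.0855
clock 4.10 tcp [ 0.5649 -0.0488  0.0889] theta 55.9 tool z [-4.3e-03  4.0e-04 -1.0e+00] w 0.0855 F [-0.5  0.8  0.1]
shift units [ 0.005  0.007 -0.006] rows>= 0.01
turn dtheta 0.36 -> wz units -0.0020
joints [-0.086  0.472 -0.044  1.059  0.     0.508]
```

View pics/s1.png

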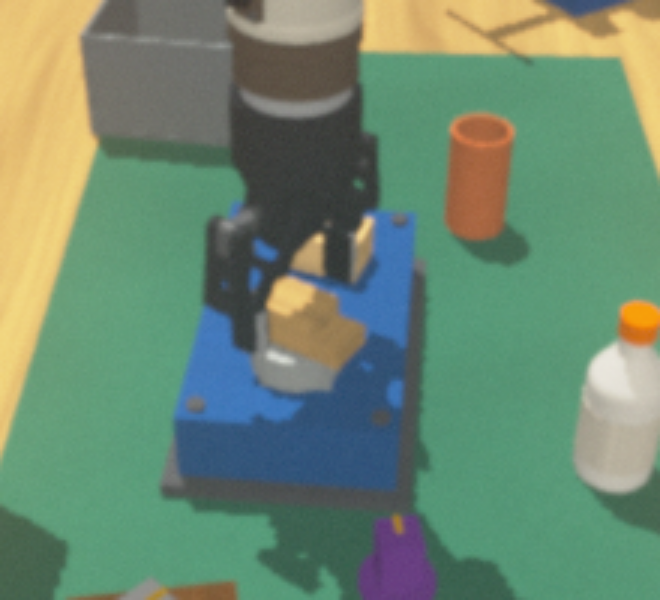

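The fingers straddle the lap offcut, with the left one at crop (240,300), the right at (340,250) and the offcut between. Closing and lifting now.

```bash

python3 -m inch '[[0,0,0,0,0,0,1],[0,0,0,0,0,0,1],[0,0,0,0,0,0,1],[0,0,0,0,0,0,1],[0,0,0,0,0,0,1],[0,0,0,0,0,0,1],[0,0,0,0,0,0,1],[0,0,-0.2,0,0,0,1]]'
python3 -m inch '[[0,0,-0.5,0,0,0,1],[0,0,-1,0,0,0,1],[0,0,-1,0,0,0,1],[0,0,-1,0,0,0,1],[0,0,-1,0,0,0,1],[0,0,-0.5,0,0,0,1],[0,0,0,0,0,0,1],[0,0,0,0,0,0,1]]'
python3 - <<'E'
from h import *
import cv2
go([.44,.39,.2],56.3)
p,d=bot.camera("side"); cv2.imwrite("pics/s2.png",cv2.resize(p[100:350,200:420],None,fx=3,fy=3)[:600])
p,d=bot.camera("top"); cv2.imwrite("pics/t2.png",p)
E
```

```text
clock: 4.95
eef_pos: [0.5659, -0.0489, 0.0958]
tool_rot: [0.883, 0.469, -0.001, -0.0]
ft_force: [-0.0, 0.2, -0.7]
grip_width: 0.0331
clock: 5.75
eef_pos: [0.5663, -0.0489, 0.2212]
tool_rot: [0.883, 0.469, -0.0, -0.0]
ft_force: [0.4, -0.2, -1.0]
grip_width: 0.0331
clock 5.75 tcp [ 0.5663 -0.0489  0.2212] theta 56.0 tool z [-2.e-04  0.e+00 -1.e+00] w 0.0331 F [ 0.4 -0.2 -1. ]
shift units [ 11.717 -14.015   0.851] rows>= 14.02
turn dtheta 0.35 -> wz units -0.0019
joints [-0.086  0.382  0.175  1.365  0.     0.508]
```

View pics/s2.png

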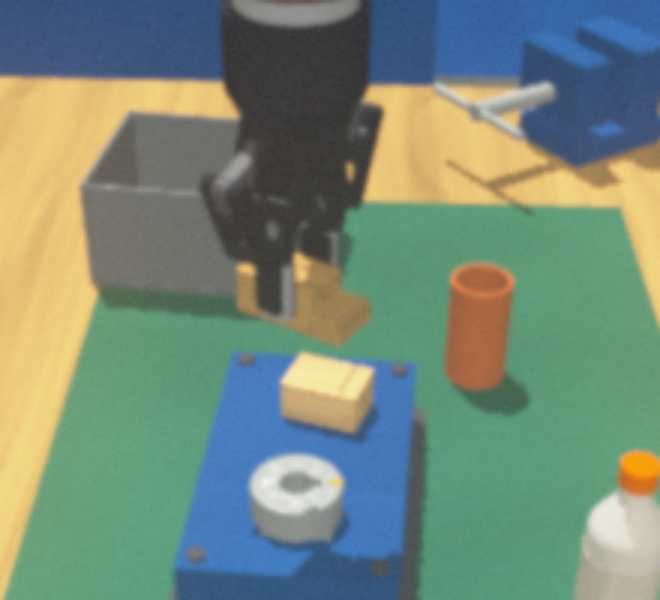

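The lap offcut is held at crop (300,295), and the hub is clear with its yellow keyway mark at crop (335,483). Next stop is the bin.

```bash

python3 -m inch '[[0.84,-0.97,0,0,0,0,1],[0.84,-0.97,0,0,0,0,1],[0.84,-0.97,0,0,0,0,1],[0.84,-0.97,0,0,0,0,1],[0.84,-0.97,0,0,0,0,1],[0.84,-0.97,0,0,0,0,1],[0.84,-0.97,0,0,0,0,1],[0.84,-0.97,0,0,0,0,1]]'
python3 -m inch '[[0.84,-0.97,0,0,0,0,1],[0.84,-0.97,0,0,0,0,1],[0.84,-0.97,0,0,0,0,1],[0.84,-0.97,0,0,0,0,1],[0.84,-0.97,0,0,0,0,1],[0.84,-0.97,0,0,0,0,1],[0,0,0.5,0,0,0,1],[0,0,0.5,0,0,0,1]]'
python3 - <<'E'
from h import *
import cv2
go([.45,.385,.05],56.3)
p,d=bot.camera("top"); cv2.imwrite("pics/t3.png",cv2.resize(p[200:400,60:320],None,fx=3,fy=3))
E
```

```text
clock: 6.65
eef_pos: [0.4986, 0.1998, 0.22]
tool_rot: [0.883, 0.469, -0.001, -0.0]
ft_force: [2.0, -0.7, 0.7]
grip_width: 0.0329
clock: 7.45
eef_pos: [0.449, 0.3849, 0.1944]
tool_rot: [0.883, 0.47, -0.001, 0.0]
ft_force: [0.8, -0.1, -1.0]
grip_width: 0.033
clock 7.45 tcp [0.449  0.3849 0.1944] theta 56.1 tool z [-0.0013 -0.0017 -1.    ] w 0.0330 F [ 0.8 -0.1 -1. ]
shift units [0.036 0.031 5.777] rows>= 5.78
turn dtheta 0.25 -> wz units -0.0014
joints [ 0.709  0.441  0.196  1.327 -0.     1.301]
```

View pics/t3.png

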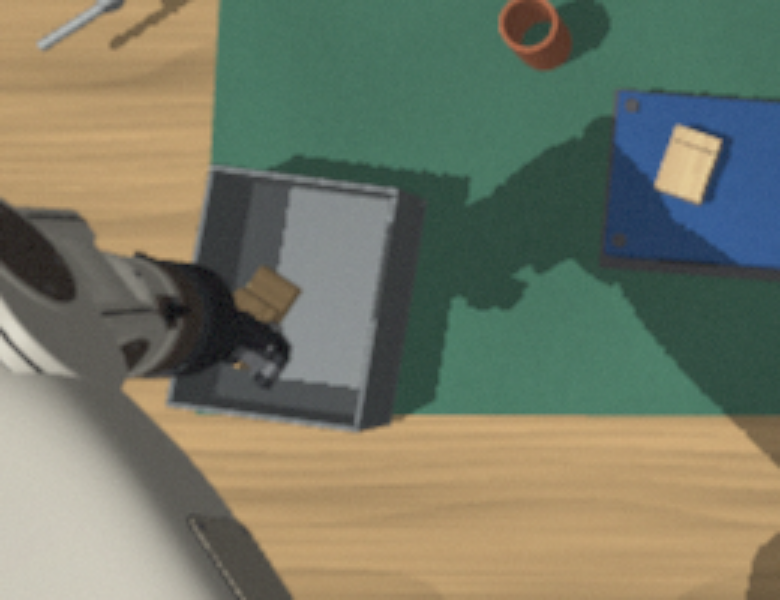

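The lap offcut hangs over the bin interior, at crop (265,295) with the bin rim spanning about 190–410 by 165–430. Lowering it and releasing.

```bash

python3 -m inch '[[0,0,0.8,0,0,0,1],[0,0,0.9,0,0,0,1],[0,0,0.9,0,0,0,1],[0,0,0.9,0,0,0,1],[0,0,0.9,0,0,0,1],[0,0,0.9,0,0,0,1],[0,0,0.3,0,0,0,1],[0,0,0,0,0,0,1]]'
python3 -m inch '[[0,0,0,0,0,0,-0.3],[0,0,0,0,0,0,-0.3],[0,0,0,0,0,0,-0.3],[0,0,-0.5,0,0,0,-0.3],[0,0,-0.9,0,0,0,-0.3],[0,0,-1,0,0,0,-0.3],[0,0,-1,0,0,0,-0.3],[0,0,-1,0,0,0,-0.3]]'
python3 - <<'E'
from h import *
import cv2
go([.5817,.0649,.16],71)
E
```

```text
clock: 8.3
eef_pos: [0.449, 0.3827, 0.0546]
tool_rot: [0.884, 0.468, -0.002, 0.001]
ft_force: [0.0, 0.6, -0.2]
grip_width: 0.0329
clock: 9.1
eef_pos: [0.45, 0.385, 0.1689]
tool_rot: [0.883, 0.469, 0.001, -0.0]
ft_force: [1.1, 0.5, -1.3]
grip_width: 0.0555
clock 9.10 tcp [0.45   0.385  0.1689] theta 56.0 tool z [ 0.0014  0.0012 -1.    ] w 0.0555 F [ 1.1  0.5 -1.3]
shift units [-7.662 11.534  0.349] rows>= 11.53
turn dtheta 15.03 -> wz units -0.0835
joints [ 0.708  0.453  0.147  1.263 -0.     1.302]
```

```bash

python3 -m inch '[[-0.64,0.96,0,0,0,0,-0.8],[-0.64,0.96,0,0,0,0,-1],[-0.64,0.96,0,0,0,0,-1],[-0.64,0.96,0,0,0,0,-1],[-0.64,0.96,0,0,0,0,-1],[-0.64,0.96,0,0,0,0,-1],[-0.64,0.96,0,0,0,0,-1],[-0.64,0.96,0,0,0,0,-1]]'
python3 -m inch '[[-0.64,0.96,0,0,0,0,-1],[-0.64,0.96,0,0,0,0,-1],[-0.64,0.96,0,0,0,0,-1],[-0.64,0.96,0,0,0,0,-1],[0,0,0,0,0,-0.042,-1],[0,0,0,0,0,-0.042,-1],[0,0,0,0,0,0,-1],[0,0,0,0,0,0,-1]]'
python3 - <<'E'
from h import *
import cv2
go([.5817,.0649,.068],71)
p,d=bot.camera("top"); cv2.imwrite("pics/t4.png",p)
p,d=bot.camera("side"); cv2.imwrite("pics/s4.png",cv2.resize(p[100:350,200:420],None,fx=3,fy=3)[:600])
E
```

```text
clock: 9.9
eef_pos: [0.538, 0.1703, 0.168]
tool_rot: [0.883, 0.469, 0.001, 0.0]
ft_force: [0.4, 0.3, 0.7]
grip_width: 0.0857
clock: 10.7
eef_pos: [0.5812, 0.0646, 0.1674]
tool_rot: [0.814, 0.58, 0.001, 0.0]
ft_force: [-0.4, 0.2, 0.0]
grip_width: 0.0852
clock 10.70 tcp [0.5812 0.0646 0.1674] theta 70.9 tool z [ 1.4e-03  1.0e-04 -1.0e+00] w 0.0852 F [-0.4  0.2  0. ]
shift units [0.016 0.009 3.974] rows>= 3.97
turn dtheta 0.07 -> wz units -0.0004
joints [ 0.111  0.44   0.122  1.251 -0.     0.443]
```

View pics/t4.png

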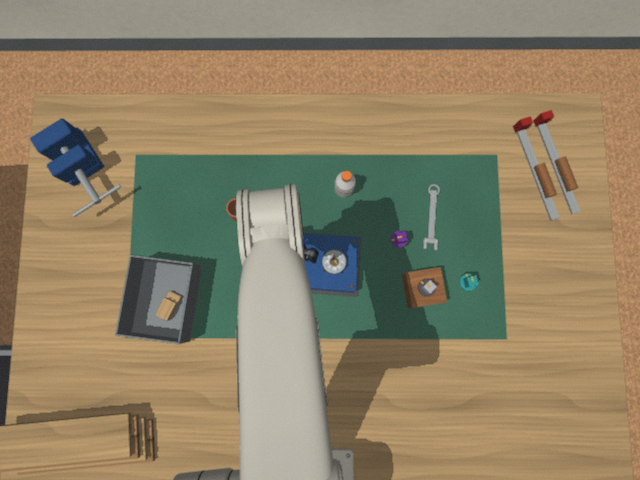

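View pics/s4.png

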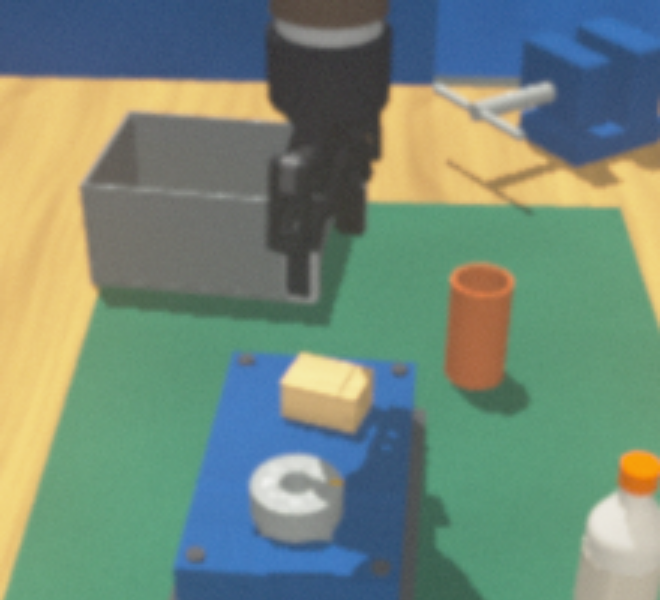

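The lap offcut lies in the bin at top pixel (168,305). The block is untouched under the gripper, and the hub at (334,262) is open. Grasping the block next.

```bash

python3 -m inch '[[0,0,0.6,0,0,0,-1],[0,0,0.7,0,0,0,-1],[0,0,0.8,0,0,0,-1],[0,0,0.8,0,0,0,-1],[0,0,0.7,0,0,0,-1],[0,0,0.4,0,0,0,-1],[0,0,0,0,0,0,-1],[0,0,0,0,0,0,1]]'
python3 -m inch '[[0,0,0,0,0,0,1],[0,0,0,0,0,0,1],[0,0,0,0,0,0,1],[0,0,0,0,0,0,1],[0,0,0,0,0,0,1],[0,0,0,0,0,0,1],[0,0,-0.4,0,0,0,1],[0,0,-0.8,0,0,0,1]]'
python3 -m inch '[[0,0,-1,0,0,0,1],[0,0,-1,0,0,0,1],[0,0,-1,0,0,0,1],[0,0,-1,0,0,0,1],[0,0,-0.8,0,0,0,1],[0,0,0,0,0,0,1],[0,0,0,0,0,0,1],[0,0,0,0,0,0,1]]'
python3 - <<'E'
from h import *
import cv2
go([.475,.39,.2],71)
p,d=bot.camera("top"); cv2.imwrite("pics/t5.png",cv2.resize(p[230:290,290:370],None,fx=8,fy=8,interpolation=cv2.INTER_CUBIC))
p,d=bot.camera("side"); cv2.imwrite("pics/s5.png",cv2.resize(p[100:350,200:420],None,fx=3,fy=3)[:600]);cv2.imwrite("pics/s5h.png",cv2.resize(p[230:290,260:340],None,fx=8,fy=8,interpolation=cv2.INTER_CUBIC))
E
```

```text
clock: 11.6
eef_pos: [0.5813, 0.0646, 0.0669]
tool_rot: [0.814, 0.581, 0.0, 0.0]
ft_force: [-0.5, -0.2, -0.1]
grip_width: 0.0731
clock: 12.4
eef_pos: [0.579, 0.0642, 0.095]
tool_rot: [0.814, 0.581, -0.002, -0.001]
ft_force: [0.0, -0.1, 0.0]
grip_width: 0.0385
clock: 13.2
eef_pos: [0.5799, 0.0643, 0.2146]
tool_rot: [0.814, 0.581, -0.001, -0.001]
ft_force: [-0.5, 0.0, -1.6]
grip_width: 0.0389
clock 13.20 tcp [0.5799 0.0643 0.2146] theta 71.1 tool z [-3.1e-03 -4.0e-04 -1.0e+00] w 0.0389 F [-0.5  0.  -1.6]
shift units [10.962 -8.195  0.593] rows>= 10.96
turn dtheta -0.07 -> wz units 0.0004
joints [ 0.11   0.417  0.212  1.368 -0.     0.441]
```

View pics/t5.png

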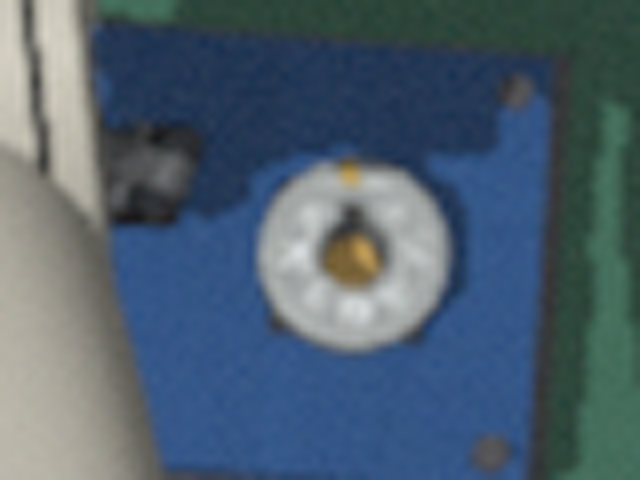

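View pics/s5.png

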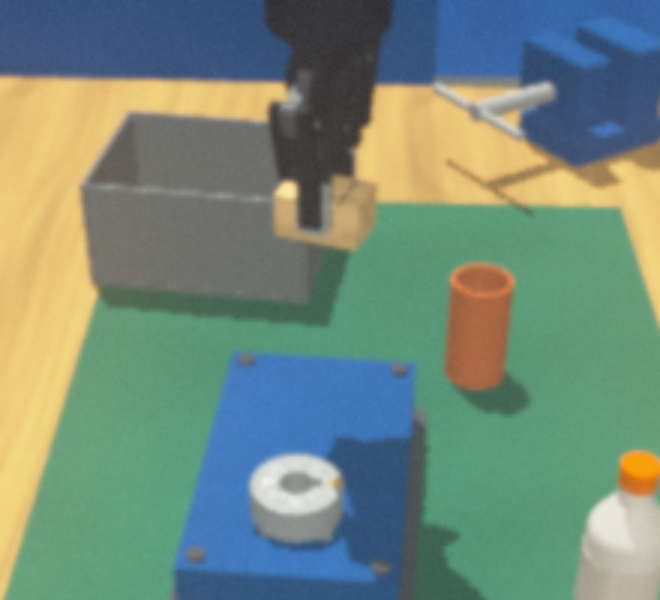

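View pics/s5h.png

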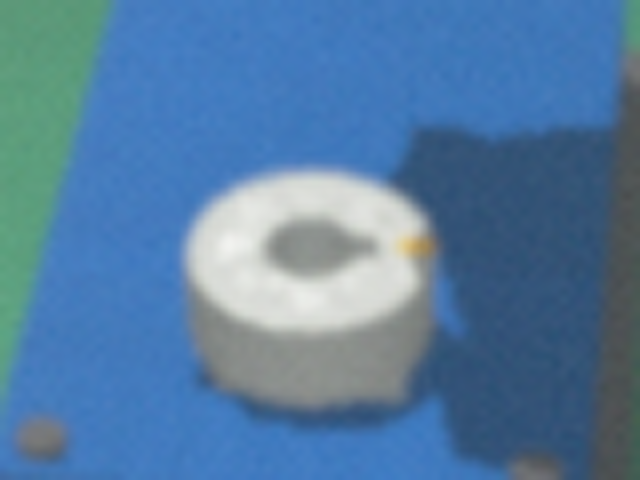

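The block is in the gripper, the hub is clear, and the keyway mark is at crop t5 (351,173) with the bore at (353,256). Next I'll move to the bin while computing the hub pose.

```bash

python3 -m inch '[[0.9,-0.68,0,0,0,0,1],[0.9,-0.68,0,0,0,0,1],[0.9,-0.68,0,0,0,0,1],[0.9,-0.68,0,0,0,0,1],[0.9,-0.68,0,0,0,0,1],[0.9,-0.68,0,0,0,0,1],[0.9,-0.68,0,0,0,0,1],[0.9,-0.68,0,0,0,0,1]]'
python3 -m inch '[[0.9,-0.68,0,0,0,0,1],[0.9,-0.68,0,0,0,0,1],[0.9,-0.68,0,0,0,0,1],[0.9,-0.68,0,0,0,0,1],[0,0,0.6,0,0,0,1],[0,0,0.9,0,0,0,1],[0,0,0.9,0,0,0,1],[0,0,0.9,0,0,0,1]]'
python3 - <<'E'
from h import *
np.set_printoptions(precision=4,suppress=True)
T=lambda L:cp(290,230,8,L);S=lambda L:cp(260,230,8,L)
a=[onz("top",p,.085) for p in T([(355.5,256),(352,256),(351,173)])]
b=[onz("side",p,.085) for p in S([(311.5,249),(308,246),(418,245)])]
for L in(a,b):
    print(L); 
    for c in L[:2]:
        d=L[2]-c; print(np.degrees(np.arctan2(d[1],d[0])),np.linalg.norm(d))
for i in range(3): print(tri(T([(355.5,256),(352,256),(351,173)])[i],S([(311.5,249),(308,246),(418,245)])[i]))
go([.475,.39,.06],71)
E
```

```text
clock: 14.1
eef_pos: [0.5097, 0.2796, 0.2151]
tool_rot: [0.814, 0.581, -0.001, -0.0]
ft_force: [0.9, 0.1, -0.3]
grip_width: 0.0387
clock: 14.9
eef_pos: [0.4749, 0.3857, 0.1318]
tool_rot: [0.814, 0.581, -0.001, 0.0]
ft_force: [-0.6, -0.5, 0.6]
grip_width: 0.039
[array([ 0.5644, -0.0472,  0.085 ]), array([ 0.5644, -0.0461,  0.085 ]), array([ 0.5905, -0.0459,  0.085 ])]
2.8813118566503175 0.026169729959847173
0.48681884406608106 0.02613909844201953
[array([ 0.5636, -0.05  ,  0.085 ]), array([ 0.5628, -0.0489,  0.085 ]), array([ 0.5891, -0.0477,  0.085 ])]
5.123701980152331 0.02558316035866374
2.5850140868793425 0.026393503060637282
(array([ 0.5641, -0.0473,  0.0829]), np.float64(0.001103624506431164))
(array([ 0.5636, -0.0463,  0.083 ]), np.float64(0.001979015300743279))
(array([ 0.5899, -0.046 ,  0.0837]), np.float64(0.0015867364824383077))
clock 14.90 tcp [0.4749 0.3857 0.1318] theta 71.1 tool z [-0.0015 -0.0012 -1.    ] w 0.0390 F [-0.6 -0.5  0.6]
shift units [ 0.168 -0.048  2.872] rows>= 2.87
turn dtheta -0.10 -> wz units 0.0005
joints [ 0.682  0.518  0.152  1.207 -0.     1.012]
```

```bash

python3 -m inch '[[0,0,0.9,0,0,0,1],[0,0,0.9,0,0,0,1],[0,0,0.7,0,0,0,1],[0,0,0,0,0,0,1],[0,0,0,0,0,0,-0.3],[0,0,0,0,0,0,-0.3],[0,0,0,0,0,0,-0.3],[0,0,-0.5,0,0,0,-0.3]]'
python3 -m inch '[[0,0,-1,0,0,0,-0.3],[0,0,-1,0,0,0,-0.3],[0,0,-1,0,0,0,-0.3],[0,0,-1,0,0,0,-0.3],[0,0,-1,0,0,0,-0.3],[0,0,-0.5,0,0,0,-0.3],[-0.5,0.5,0,0,0,0,-1],[-0.9,0.9,0,0,0,0,-1]]'
python3 - <<'E'
from h import *
go([.5009,-.2799,.2],-44.5)
go([.5009,-.2799,.2],45.5)
E
```

```text
clock: 15.7
eef_pos: [0.4749, 0.3855, 0.0835]
tool_rot: [0.814, 0.581, -0.001, 0.0]
ft_force: [0.2, -0.4, 0.2]
grip_width: 0.0555
clock: 16.5
eef_pos: [0.4971, 0.3418, 0.2213]
tool_rot: [0.813, 0.583, 0.0, -0.0]
ft_force: [0.6, -0.4, -0.5]
grip_width: 0.082
clock 16.50 tcp [0.4971 0.3418 0.2213] theta 71.3 tool z [ 4.e-04  4.e-04 -1.e+00] w 0.0820 F [ 0.6 -0.4 -0.5]
shift units [-23.503   8.134   0.842] rows>= 23.5
turn dtheta -115.76 -> wz units 0.6431
joints [0.602 0.453 0.284 1.401 0.    0.929]
clock 16.50 tcp [0.4971 0.3418 0.2213] theta 71.3 tool z [ 4.e-04  4.e-04 -1.e+00] w 0.0820 F [ 0.6 -0.4 -0.5]
shift units [-23.503   8.134   0.842] rows>= 23.5
turn dtheta -25.76 -> wz units 0.1431
joints [0.602 0.453 0.284 1.401 0.    0.929]
```

```bash

python3 -m inch '[[-0.97,0.34,0,0,0,0,-1],[-0.97,0.34,0,0,0,0,-1],[-0.97,0.34,0,0,0,0,-1],[-0.97,0.34,0,0,0,0,-1],[-0.97,0.34,0,0,0,0,-1],[-0.97,0.34,0,0,0,0,-1],[-0.97,0.34,0,0,0,0,-1],[-0.97,0.34,0,0,0,0,-1]]'
python3 -m inch '[[-0.97,0.34,0,0,0,0,-1],[-0.97,0.34,0,0,0,0,-1],[-0.97,0.34,0,0,0,0,-1],[-0.97,0.34,0,0,0,0,-1],[-0.97,0.34,0,0,0,0,-1],[-0.97,0.34,0,0,0,0,-1],[-0.97,0.34,0,0,0,0,-1],[-0.97,0.34,0,0,0,0,-1]]'
python3 - <<'E'
from h import *
import cv2
go([.5009,-.2799,.2],45.5)
p,d=bot.camera("top"); cv2.imwrite("pics/t6.png",cv2.resize(p[220:360,100:300],None,fx=4,fy=4,interpolation=cv2.INTER_CUBIC)); cv2.imwrite("pics/t6h.png",cv2.resize(p[230:290,290:370],None,fx=8,fy=8,interpolation=cv2.INTER_CUBIC))
E
```

```text
clock: 17.3
eef_pos: [0.4979, 0.1336, 0.2201]
tool_rot: [0.814, 0.581, -0.001, -0.0]
ft_force: [1.0, 0.2, -0.3]
grip_width: 0.0854
clock: 18.1
eef_pos: [0.4988, -0.0716, 0.2201]
tool_rot: [0.814, 0.581, -0.001, -0.001]
ft_force: [0.7, 0.2, -0.3]
grip_width: 0.0856
clock 18.10 tcp [ 0.4988 -0.0716  0.2201] theta 71.0 tool z [-2.3e-03 -1.0e-04 -1.0e+00] w 0.0856 F [ 0.7  0.2 -0.3]
shift units [-7.852  2.792  0.806] rows>= 7.85
turn dtheta -25.52 -> wz units 0.1418
joints [-0.142  0.255 -0.005  1.313 -0.     0.189]
```

View pics/t6.png

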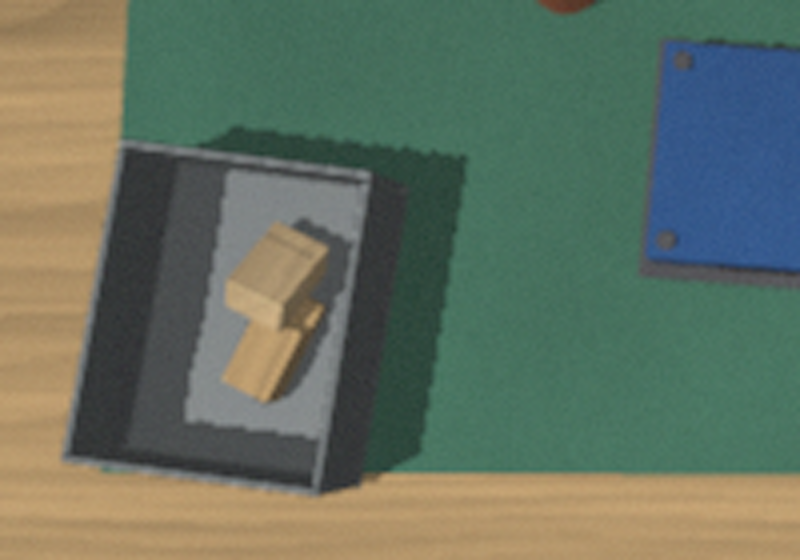

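Both offcuts are in the bin, the block at crop (275,275) and the lap at (270,355). Now on to the arbor.

```bash

python3 -m inch '[[-0.98,0.35,0,0,0,0,-1],[-0.98,0.35,0,0,0,0,-1],[-0.98,0.35,0,0,0,0,-1],[-0.98,0.35,0,0,0,0,-1],[-0.98,0.35,0,0,0,0,-1],[-0.98,0.35,0,0,0,0,-1],[-0.98,0.35,0,0,0,0,-1],[-0.98,0.35,0,0,0,0,-1]]'
python3 -m inch '[[0,0,0.4,0,0,0.047,-1],[0,0,0.5,0,0,0.047,-1],[0,0,0.5,0,0,0.047,-1],[0,0,0.5,0,0,0,-1],[0,0,0.5,0,0,0,-1],[0,0,0.2,0,0,0,-1],[0,0,0,0,0,0,-1],[0,0,0,0,0,0,-1]]'
python3 - <<'E'
from h import *
import cv2
go([.5012,-.2798,.0735],45.5)
p,d=bot.camera("side"); cv2.imwrite("pics/s7.png",cv2.resize(p[240:440,180:400],None,fx=3,fy=3,interpolation=cv2.INTER_CUBIC))
E
```

```text
clock: 18.95
eef_pos: [0.5013, -0.2791, 0.22]
tool_rot: [0.814, 0.581, -0.001, -0.001]
ft_force: [0.7, 0.1, -0.4]
grip_width: 0.0855
clock: 19.75
eef_pos: [0.503, -0.2778, 0.1566]
tool_rot: [0.921, 0.389, 0.0, 0.0]
ft_force: [-0.1, 0.7, 1.1]
grip_width: 0.0852
clock 19.75 tcp [ 0.503  -0.2778  0.1566] theta 45.7 tool z [ 4.e-04 -3.e-04 -1.e+00] w 0.0852 F [-0.1  0.7  1.1]
shift units [-0.108  0.004  3.324] rows>= 3.32
turn dtheta -0.25 -> wz units 0.0014
joints [-0.505  0.427  0.073  1.216 -0.     0.268]
```

View pics/s7.png

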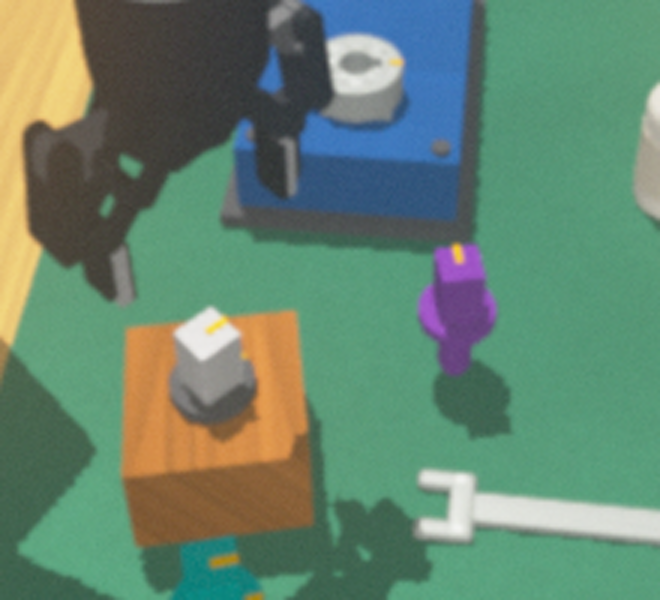

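The open fingers stand either side of the grey head at crop (210,340), whose mark points up-right. Descending now.

```bash

python3 -m inch '[[-0.1,0,0.6,0,0,0,-1],[0,0,0.7,0,0,0,-1],[0,0,0.7,0,0,0,-1],[0,0,0.6,0,0,0,-1],[0,0,0.4,0,0,0,-1],[0,0,0.3,0,0,0,-1],[0,0,0,0,0,0,-1],[0,0,0,0,0,0,-1]]'
python3 -m inch '[[0,0,0,0,0,0,1],[0,0,0,0,0,0,1],[0,0,0,0,0,0,1],[0,0,0,0,0,0,1],[0,0,0,0,0,0,1],[0,0,0,0,0,0,1],[0,0,0,0,0,0,1],[0,0,0,0,0,0,1]]'
python3 - <<'E'
from h import *
import cv2
go([.5012,-.2798,.0735],45.5)
p,d=bot.camera("side"); cv2.imwrite("pics/s8.png",cv2.resize(p[280:440,180:400],None,fx=3,fy=3,interpolation=cv2.INTER_CUBIC))
E
```

```text
clock: 20.6
eef_pos: [0.5014, -0.2797, 0.0744]
tool_rot: [0.922, 0.388, 0.0, 0.0]
ft_force: [0.2, -0.5, 0.2]
grip_width: 0.0855
clock: 21.4
eef_pos: [0.5012, -0.2798, 0.0742]
tool_rot: [0.922, 0.388, 0.0, 0.0]
ft_force: [-1.2, 0.0, 4.3]
grip_width: 0.0231
clock 21.40 tcp [ 0.5012 -0.2798  0.0742] theta 45.7 tool z [ 6.e-04 -7.e-04 -1.e+00] w 0.0231 F [-1.2  0.   4.3]
shift units [ 0.    -0.     0.029] rows>= 0.03
turn dtheta -0.18 -> wz units 0.0010
joints [-0.509  0.495 -0.048  1.026 -0.     0.264]
```

View pics/s8.png

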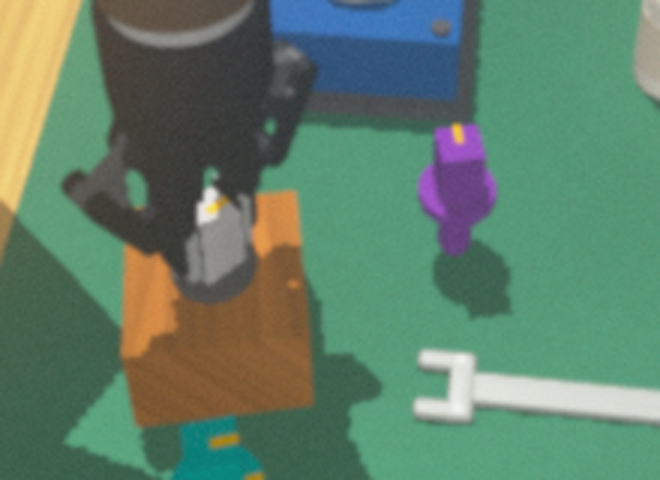

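The head is gripped (width 23.1 mm, TCP .0742, so the flange seat is about 12 mm below the TCP). Lifting it out.

```bash

python3 -m inch '[[0,0,-0.3,0,0,0,1],[0,0,-0.5,0,0,0,1],[0,0,-0.6,0,0,0,1],[0,0,-0.7,0,0,0,1],[0,0,-0.8,0,0,0,1],[0,0,-0.8,0,0,0,1],[0,0,-0.8,0,0,0,1],[0,0,-0.3,0,0,0,1]]'
python3 - <<'E'
from h import *
import cv2
go([.5644,-.0468,.19],2)
p,d=bot.camera("side"); cv2.imwrite("pics/s9.png",cv2.resize(p[220:420,180:400],None,fx=3,fy=3,interpolation=cv2.INTER_CUBIC))
E
```

```text
clock: 22.25
eef_pos: [0.5019, -0.2798, 0.1964]
tool_rot: [0.922, 0.388, 0.001, 0.001]
ft_force: [0.4, -0.8, -4.3]
grip_width: 0.0233
clock 22.25 tcp [ 0.5019 -0.2798  0.1964] theta 45.7 tool z [ 0.003  -0.0014 -1.    ] w 0.0233 F [ 0.4 -0.8 -4.3]
shift units [ 8.415 -4.72   0.248] rows>= 8.42
turn dtheta -43.70 -> wz units 0.2428
joints [-0.509  0.402  0.141  1.306  0.     0.264]
```

View pics/s9.png

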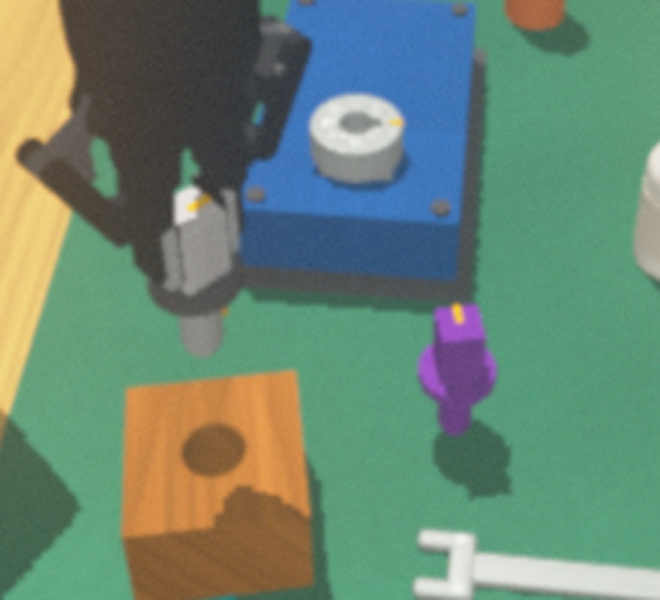

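The arbor is out of the stand and hangs straight at crop (200,290), above the stand hole at (213,450). Carrying it to the hub and turning it.

```bash

python3 -m inch '[[0.5,-0.28,0,0,0,0,1],[0.9,-0.5,0,0,0,0,1],[1,-0.56,0,0,0,0,1],[1,-0.56,0,0,0,0,1],[1,-0.56,0,0,0,0,1],[1,-0.56,0,0,0,0,1],[1,-0.56,0,0,0,0,1],[1,-0.56,0,0,0,0,1]]'
python3 -m inch '[[0.6,-0.34,0,0,0,0.04,1],[0.4,-0.22,0,0,0,0.04,1],[0,0,0,0,0,0.04,1],[0,0,0,0,0,0.04,1],[0,0,0,0,0,0.04,1],[0,0,0,0,0,0.04,1],[0,0,0,0,0,0,1],[0,0,0,0,0,0,1]]'
python3 - <<'E'
from h import *
go([.5644,-.0468,.16],2)
E
```

```text
clock: 23.1
eef_pos: [0.5552, -0.0724, 0.192]
tool_rot: [0.921, 0.389, -0.001, -0.001]
ft_force: [-0.2, -0.6, -3.5]
grip_width: 0.0233
clock: 23.9
eef_pos: [0.5642, -0.0469, 0.1926]
tool_rot: [1.0, 0.023, -0.001, -0.0]
ft_force: [0.1, 0.1, -3.0]
grip_width: 0.0234
clock 23.90 tcp [ 0.5642 -0.0469  0.1926] theta 2.7 tool z [-2.3e-03  5.0e-04 -1.0e+00] w 0.0234 F [ 0.1  0.1 -3. ]
shift units [ 0.011 -0.002  1.306] rows>= 1.31
turn dtheta -0.68 -> wz units 0.0038
joints [-0.083  0.392  0.115  1.297  0.     1.441]
```

```bash

python3 -m inch '[[0,0,0.3,0,0,0.004,1],[0,0,0.4,0,0,0,1],[0,0,0.4,0,0,0,1],[0,0,0.4,0,0,0,1],[0,0,0.1,0,0,0,1],[0,0,0,0,0,0,1],[0,0,0,0,0,0,1],[0,0,0,0,0,0,1]]'
python3 - <<'E'
from h import *
import cv2
go([.5644,-.0468,.15],2)
p,d=bot.camera("side"); cv2.imwrite("pics/s10.png",cv2.resize(p[210:290,250:350],None,fx=7,fy=7,interpolation=cv2.INTER_CUBIC))
p,d=bot.camera("top"); cv2.imwrite("pics/t10.png",cv2.resize(p[210:310,270:400],None,fx=6,fy=6,interpolation=cv2.INTER_CUBIC))
E
```

```text
clock: 24.7
eef_pos: [0.5655, -0.0477, 0.1544]
tool_rot: [1.0, 0.015, 0.001, 0.0]
ft_force: [-0.6, -0.1, -3.7]
grip_width: 0.023
clock 24.70 tcp [ 0.5655 -0.0477  0.1544] theta 1.8 tool z [ 1.2e-03 -1.0e-04 -1.0e+00] w 0.0230 F [-0.6 -0.1 -3.7]
shift units [-0.041 -0.036  0.176] rows>= 0.18
turn dtheta 0.23 -> wz units -0.0013
joints [-0.084  0.415  0.048  1.203  0.     1.456]
```

View pics/s10.png

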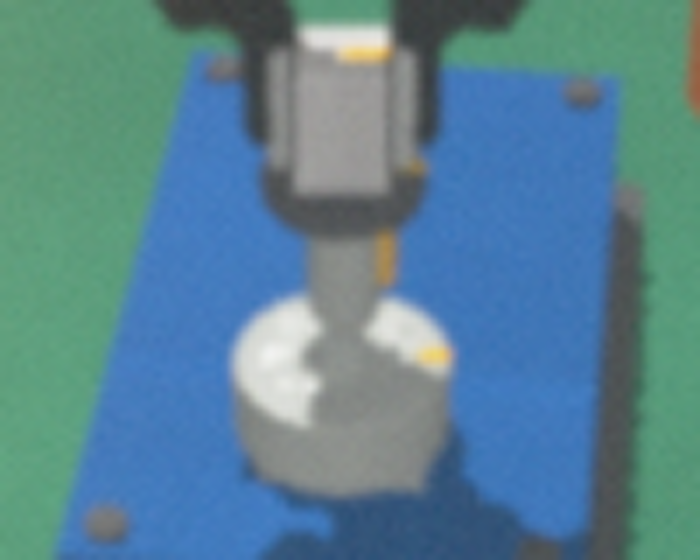

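View pics/t10.png

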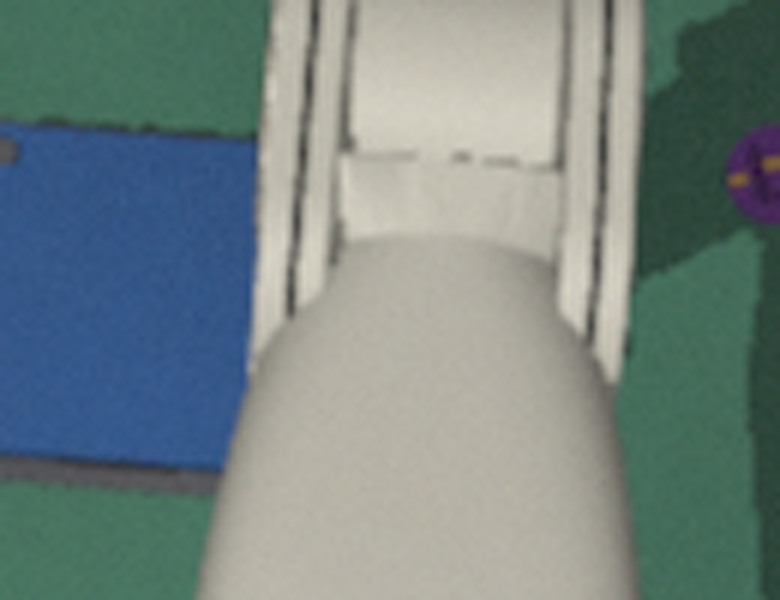

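The shaft is centred over the hub in x (shaft at crop x≈345, hub at ≈342), with the key side at the yellow mark. Starting a slow entry while watching the force.

```bash

python3 -m inch '[[-0.04,-0.03,0.15,0,0,0,1],[0,0,0.15,0,0,0,1],[0,0,0.15,0,0,0,1],[0,0,0.1,0,0,0,1],[0,0,0.1,0,0,0,1],[0,0,0.1,0,0,0,1],[0,0,0,0,0,0,1],[0,0,0,0,0,0,1]]'
python3 - <<'E'
from h import *
go([.5644,-.0468,.127],2)
E
```

```text
clock: 25.6
eef_pos: [0.564, -0.0469, 0.135]
tool_rot: [1.0, 0.015, -0.0, -0.0]
ft_force: [-0.8, 0.6, -4.2]
grip_width: 0.0231
clock 25.60 tcp [ 0.564  -0.0469  0.135 ] theta 1.8 tool z [-0.  0. -1.] w 0.0231 F [-0.8  0.6 -4.2]
shift units [ 0.017 -0.003  0.322] rows>= 0.32
turn dtheta 0.23 -> wz units -0.0013
joints [-0.083  0.427  0.014  1.158  0.     1.457]
```

```bash

python3 -m inch '[[0,0,0.06,0,0,0,1],[0,0,0.06,0,0,0,1],[0,0,0.06,0,0,0,1],[0,0,0.04,0,0,0,1],[0,0,0.04,0,0,0,1],[0,0,0,0,0,0,1],[0,0,0,0,0,0,1],[0,0,0,0,0,0,1]]'
python3 - <<'E'
from h import *
go([.5644,-.0468,.12],2)
E
```

```text
clock: 26.4
eef_pos: [0.564, -0.0469, 0.1286]
tool_rot: [1.0, 0.015, 0.0, 0.0]
ft_force: [0.2, 0.3, -3.4]
grip_width: 0.0233
clock 26.40 tcp [ 0.564  -0.0469  0.1286] theta 1.8 tool z [ 1.e-04 -0.e+00 -1.e+00] w 0.0233 F [ 0.2  0.3 -3.4]
shift units [ 0.016 -0.004  0.344] rows>= 0.34
turn dtheta 0.23 -> wz units -0.0013
joints [-0.083  0.432  0.004  1.143 -0.     1.457]
```

Entering with no side force. Next is the key entry.

```bash

python3 -m inch '[[0,0,0.06,0,0,0,1],[0,0,0.06,0,0,0,1],[0,0,0.05,0,0,0,1],[0,0,0.05,0,0,0,1],[0,0,0,0,0,0,1],[0,0,0,0,0,0,1],[0,0,0,0,0,0,1],[0,0,0,0,0,0,1]]'
python3 - <<'E'
from h import *
go([.5644,-.0468,.117],2)
print(bot.get_obs()["ft_torque"])
E
```

```text
clock: 27.2
eef_pos: [0.564, -0.0469, 0.1231]
tool_rot: [1.0, 0.015, 0.0, -0.0]
ft_force: [-0.0, -0.7, -3.1]
grip_width: 0.0233
clock 27.20 tcp [ 0.564  -0.0469  0.1231] theta 1.8 tool z [ 2.e-04  0.e+00 -1.e+00] w 0.0233 F [-0.  -0.7 -3.1]
shift units [ 0.016 -0.002  0.246] rows>= 0.25
turn dtheta 0.23 -> wz units -0.0013
joints [-0.083  0.436 -0.004  1.13   0.     1.457]
[ 0.02331132 -0.00638383 -0.02777248]
```

```bash

python3 -m inch '[[0,0,0.08,0,0,0,1],[0,0,0.08,0,0,0,1],[0,0,0.08,0,0,0,1],[0,0,0.08,0,0,0,1],[0,0,0.08,0,0,0,1],[0,0,0.04,0,0,0,1],[0,0,0,0,0,0,1],[0,0,0,0,0,0,1]]'
python3 - <<'E'
from h import *
import cv2
go([.5644,-.0468,.097],2)
print(bot.get_obs()["ft_torque"])
p,d=bot.camera("side"); cv2.imwrite("pics/s11.png",cv2.resize(p[210:290,250:350],None,fx=7,fy=7,interpolation=cv2.INTER_CUBIC))
E
```

```text
clock: 28.0
eef_pos: [0.564, -0.0469, 0.1121]
tool_rot: [1.0, 0.015, 0.0, 0.0]
ft_force: [0.5, -0.1, -4.1]
grip_width: 0.0229
clock 28.00 tcp [ 0.564  -0.0469  0.1121] theta 1.8 tool z [ 0. -0. -1.] w 0.0229 F [ 0.5 -0.1 -4.1]
shift units [ 0.017 -0.003  0.603] rows>= 0.6
turn dtheta 0.23 -> wz units -0.0013
joints [-0.083  0.446 -0.021  1.104 -0.     1.457]
[ 0.01837832 -0.0273911   0.03601725]
```

View pics/s11.png

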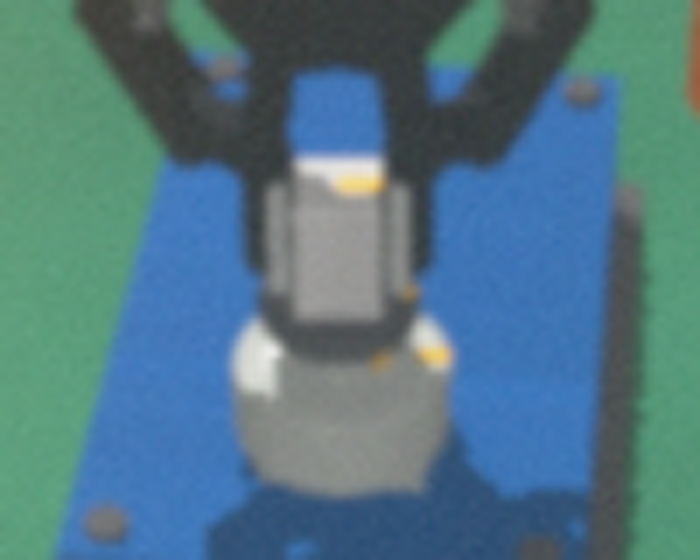

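The key, a sliver at crop (383,358), is sliding into the keyway by the yellow mark. Pushing against the spring.

```bash

python3 -m inch '[[0,0,0.08,0,0,0,1],[0,0,0.08,0,0,0,1],[0,0,0.08,0,0,0,1],[0,0,0.08,0,0,0,1],[0,0,0.08,0,0,0,1],[0,0,0.06,0,0,0,1],[0,0,0,0,0,0,1],[0,0,0,0,0,0,1]]'
python3 - <<'E'
from h import *
go([.5644,-.0468,.097],2)
E
```

```text
clock: 28.85
eef_pos: [0.5641, -0.047, 0.1017]
tool_rot: [1.0, 0.015, 0.0, 0.0]
ft_force: [-3.6, -0.7, 5.8]
grip_width: 0.0229
clock 28.85 tcp [ 0.5641 -0.047   0.1017] theta 1.8 tool z [ 9.e-04 -2.e-04 -1.e+00] w 0.0229 F [-3.6 -0.7  5.8]
shift units [ 0.014 -0.006  0.187] rows>= 0.19
turn dtheta 0.23 -> wz units -0.0013
joints [-0.083  0.455 -0.036  1.079 -0.     1.457]
```

```bash

python3 -m inch '[[-0.01,0,0.05,0,0,0,1],[0,0,0.05,0,0,0,1],[0,0,0.04,0,0,0,1],[0,0,0.02,0,0,0,1],[0,0,0,0,0,0,1],[0,0,0,0,0,0,1],[0,0,0,0,0,0,1],[0,0,0,0,0,0,1]]'
python3 - <<'E'
from h import *
import cv2
go([.5644,-.0468,.097],2)
p,d=bot.camera("side"); cv2.imwrite("pics/s12.png",cv2.resize(p[210:290,250:350],None,fx=7,fy=7,interpolation=cv2.INTER_CUBIC))
E
```

```text
clock: 29.65
eef_pos: [0.564, -0.0469, 0.0982]
tool_rot: [1.0, 0.015, 0.001, 0.0]
ft_force: [-3.8, 0.7, 8.7]
grip_width: 0.023
clock 29.65 tcp [ 0.564  -0.0469  0.0982] theta 1.8 tool z [ 1.8e-03 -2.0e-04 -1.0e+00] w 0.0230 F [-3.8  0.7  8.7]
shift units [ 0.014 -0.005  0.05 ] rows>= 0.05
turn dtheta 0.23 -> wz units -0.0013
joints [-0.083  0.457 -0.042  1.07  -0.     1.457]
```

View pics/s12.png

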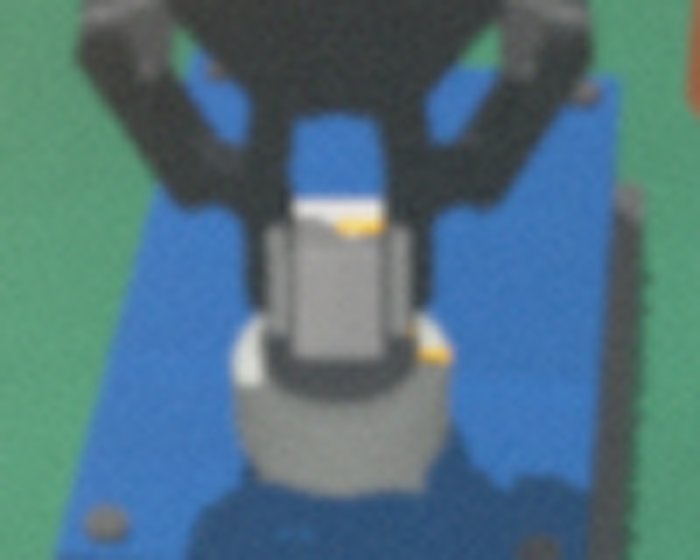

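The flange is nearly on the hub face, with a net push of about 12 N. Pressing further until the force rises past the spring's 13 N.

```bash

python3 -m inch '[[0,0,0.03,0,0,0,1],[0,0,0.03,0,0,0,1],[0,0,0.02,0,0,0,1],[0,0,0,0,0,0,1],[0,0,0,0,0,0,1],[0,0,0,0,0,0,1],[0,0,0,0,0,0,1],[0,0,0,0,0,0,1]]'
python3 - <<'E'
from h import *
go([.5644,-.0468,.097],2)
E
```

```text
clock: 30.5
eef_pos: [0.5641, -0.0469, 0.0972]
tool_rot: [1.0, 0.015, 0.001, 0.0]
ft_force: [-5.2, 0.7, 13.5]
grip_width: 0.0232
clock 30.50 tcp [ 0.5641 -0.0469  0.0972] theta 1.8 tool z [ 2.4e-03 -2.0e-04 -1.0e+00] w 0.0232 F [-5.2  0.7 13.5]
shift units [ 0.014 -0.005  0.008] rows>= 0.01
turn dtheta 0.23 -> wz units -0.0013
joints [-0.083  0.458 -0.044  1.067 -0.     1.457]
```

It's stopped moving (2 mm commanded, 1 mm moved) and the net push is about 17 N. Adding a little more margin.

```bash

python3 -m inch '[[0,0,0.03,0,0,0,1],[0,0,0.03,0,0,0,1],[0,0,0,0,0,0,1],[0,0,0,0,0,0,1],[0,0,0,0,0,0,1],[0,0,0,0,0,0,1],[0,0,0,0,0,0,1],[0,0,0,0,0,0,1]]'
python3 - <<'E'
from h import *
import cv2
go([.5644,-.0468,.097],2)
p,d=bot.camera("side"); cv2.imwrite("pics/s13.png",cv2.resize(p[210:290,250:350],None,fx=7,fy=7,interpolation=cv2.INTER_CUBIC)); cv2.imwrite("pics/s13f.png",p)
E
```

```text
clock: 31.3
eef_pos: [0.5641, -0.0469, 0.0972]
tool_rot: [1.0, 0.015, 0.002, 0.0]
ft_force: [-9.2, 1.0, 21.6]
grip_width: 0.0233
clock 31.30 tcp [ 0.5641 -0.0469  0.0972] theta 1.8 tool z [ 3.3e-03 -3.0e-04 -1.0e+00] w 0.0233 F [-9.2  1.  21.6]
shift units [ 0.013 -0.005  0.007] rows>= 0.01
turn dtheta 0.23 -> wz units -0.0013
joints [-0.083  0.457 -0.045  1.066 -0.     1.457]
```

View pics/s13.png

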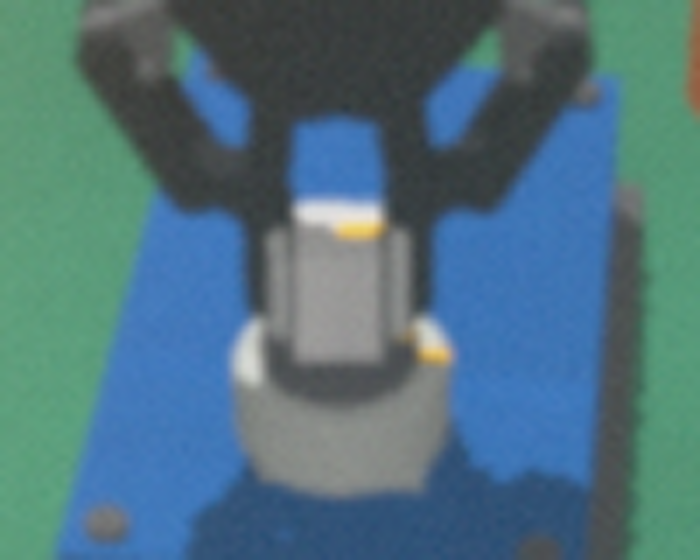

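View pics/s13f.png

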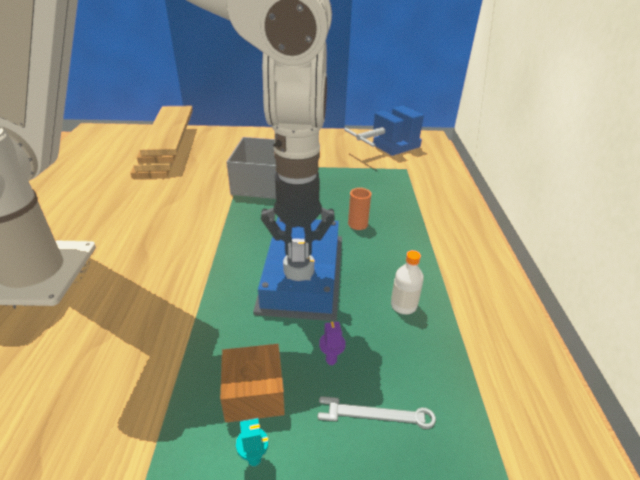

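The TCP hasn't moved from z .0972 while the push rose by 8 N. That's a hard stop at the predicted home height (.085 + .012), so I'm handing in.

```bash
python3 -c "
from workcell import bot
print(bot.job_done()); o=bot.get_obs(); print(o['clock'],o['eef_pos'],o['ft_force'],o['grip_width'])"
```

```text
the job is handed in; nothing more can be done
None
the job is handed in; nothing more can be done
```

I handed the job in at about 31 s of the 64 s allowed, with the gripper still pressing the arbor home in the hub.

- **Offcuts:** both went into the grey bin first, and a later top picture shows them lying inside it.
- **Insertion:** I lifted the grey aluminium arbor out of its stand and turned it about 44° to line its key up with the keyway mark. The key went in on the first push with no side force.
- **Home position:** the arbor stopped at the tool height I expected, within about 0.3 mm. Another 1.5 mm of commanded push gave no movement and 8 N more force. The last reading was about 25 N net downward, against the spring's 13 N. I couldn't read the ejector directly, so "home" rests on that hard stop, the force and the picture.
- **Side load:** while pressing there was about 9 N sideways and a tilt of about 0.2°. I left these uncorrected.
- **Left alone:** the glue bottle, sanding sleeve and wrench look undisturbed in the last picture. So do the purple and turquoise look-alikes.

The state after hand-in couldn't be read back, so the one-second hold afterwards is unchecked.

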